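Push the row of paint pots home and shut the rack's turn-bar

TASK

Push the row of four square paint pots along the wooden rack, from behind, as one closed-up row, until the leading pot is right up against the end stop; then push the white turn-bar fully shut across the channel behind the last pot. Only push with the fingertips: do not lift, tip or pull apart the pots, and leave the other things on the table where they are.

Things in the scene. Friction and masses are not known exactly. Their poses are not given: they have to be found in the camera images.
- rack: Wooden rack fixed on the table: a channel along its own y axis. Origin: table surface, channel centre line; x is across, away from the robot. Floor 8 mm above the table, 43 mm wide inside; side walls 6 mm thick, tops 18 mm above the table. It runs from y = -210 mm (open end, robot's right) to the end stop's face at y = +150 mm. Yaw up to 0.3 rad either way.
- rack_stop (a point): Middle of the dark end stop's face, on the channel floor, at (0, 150, 8) mm in the rack's frame; the stop's top is 48 mm above the table.
- gate (a joint): Angle of the white turn-bar on the rack's far (+x) side. 0: along the channel, just outside it, pointing to the rack's -y. Negative (to -0.6): swung further out. 1.57: shut, against its stop, pointing to the rack's -x, square across the channel. Turns clockwise from above as it shuts; about 1 N at the tip moves it and it stays where left.
- gate_hinge (a point): The turn-bar's upright hinge axis, at mid-height of the bar, 35 mm above the table, at (36, -21) mm in the rack's frame; its pin's top is 50 mm above the table. When shut, the bar's face is 6 mm behind the last pot of a row that is fully home.
- gate_tip (a point): Free end of the turn-bar, on its centre line, at mid-height, 66 mm from the hinge. The bar is 10 mm thick and spans 26 to 44 mm above the table.
- pot_red: Red square paint pot, 40 x 40 mm, straight sides 30 mm high, round white lid (34 mm across, top 40 mm above the underside), 60 to 130 g. Origin: centre of its underside. The four pots stand in the channel in one touching row, in any colour order, the leading one 60 to 120 mm short of the stop; the whole row slides with 1 to 6 N.
- pot_yellow: Yellow square paint pot, 40 x 40 mm, straight sides 30 mm high, round white lid (34 mm across, top 40 mm above the underside), 60 to 130 g. Origin: centre of its underside. The four pots stand in the channel in one touching row, in any colour order, the leading one 60 to 120 mm short of the stop; the whole row slides with 1 to 6 N.
- pot_green: Green square paint pot, 40 x 40 mm, straight sides 30 mm high, round white lid (34 mm across, top 40 mm above the underside), 60 to 130 g. Origin: centre of its underside. The four pots stand in the channel in one touching row, in any colour order, the leading one 60 to 120 mm short of the stop; the whole row slides with 1 to 6 N.
- pot_blue: Blue square paint pot, 40 x 40 mm, straight sides 30 mm high, round white lid (34 mm across, top 40 mm above the underside), 60 to 130 g. Origin: centre of its underside. The four pots stand in the channel in one touching row, in any colour order, the leading one 60 to 120 mm short of the stop; the whole row slides with 1 to 6 N.
- palette_knife: Bystander: broad-bladed painter's spatula lying beside the rack, about 200 mm long, 20 mm high.
- tin: Bystander: open dark steel tin, 60 mm across, 40 mm high.
- tape: Bystander: cork-coloured roll of tape lying flat, 90 mm across, 24 mm high.
- brown_jar: Bystander: brown glass jar, 64 mm across, 70 mm high.
- rinse_mug: Bystander: blue mug, 80 mm across, 70 mm high.
- brush: Bystander: paint brush lying on the table, 220 mm long.
- yellow_tub: Bystander: yellow lidded tub, 80 mm across, 60 mm high.

How it is judged (in metres and radians):
On the way, in this order (a step that is already met when the one before it is completed fails the run):
1. the row is home against the end stop while the turn-bar is still open (y of each of pot_red, pot_yellow, pot_green, pot_blue in the frame of rack above 0.005 m and value of joint gate below 1.2 rad), for 0.2 s.
2. the turn-bar is shut behind the row (value of joint gate above 1.45 rad), for 0.2 s.
At the end, for the whole second after the job is handed in: All four pots stand at rest on the channel floor as a closed row against the end stop (no more than 5 mm of slack in all), and the turn-bar is shut to within 0.12 rad of square across the channel (y of each of pot_red, pot_yellow, pot_green, pot_blue in the frame of rack above 0.005 m and x of pot_red in the frame of rack between -0.008 and 0.008 m and x of pot_yellow in the frame of rack between -0.008 and 0.008 m and x of pot_green in the frame of rack between -0.008 and 0.008 m and x of pot_blue in the frame of rack between -0.008 and 0.008 m and height (world z) of each of pot_red, pot_yellow, pot_green, pot_blue below 0.014 m and value of joint gate above 1.45 rad and linear speed of each of pot_red, pot_yellow, pot_green, pot_blue below 0.02 m/s); the robot touches nothing.
It fails at once if a pot is lifted more than 14 mm off the channel floor (height (world z) of any of pot_red, pot_yellow, pot_green, pot_blue above 0.022 m).
It fails at once if a pot is tipped by more than 0.4 rad (angle between any of pot_red, pot_yellow, pot_green, pot_blue's own z axis and vertical above 0.4 rad).
It fails at once if the row is pulled apart (gaps of more than about 14 mm in all) (horizontal distance between pot_red and pot_yellow above 0.135 m or horizontal distance between any of pot_red, pot_yellow and pot_green above 0.135 m or horizontal distance between any of pot_red, pot_yellow, pot_green and pot_blue above 0.135 m).
It fails at once if a bystander is moved more than 30 mm (distance of any of palette_knife, tin, tape, brown_jar, rinse_mug, brush, yellow_tub from where it was at the start of the episode above 0.03 m).
It also fails if it takes over 46 s, if anything falls off the work surface, if the arm or the gripper's body presses on something with over 40 N, if the wrist force passes 120 N, or if a joint passes its speed limit or range.

ROBOT

A 6-joint arm with a two-finger parallel gripper is mounted at the origin on the work surface. World frame = base frame: x ahead of the robot, y to its left, z up, the work surface at z = 0. Lengths are in m, angles in degrees, forces in N, time in s.
With the tool pointing down it reaches from about 0.325 to 0.85 m from the base axis. Payload 15.5 kg.
Tool frame: the origin (TCP) lies at the very end of the fingers, on their centre line; the grasp point (between the pads) lies arm.grip_depth behind it (arm.grip_depth is the distance from the TCP to the grasp point, in m); z points along the fingers, y is the line along which they close (so a half turn about z gives the same grasp; the last joint's range is limited). The gripper opens to 91 mm and grips with 3 to 60 N. Pads are 32 mm wide; open, the fingers measure 118 mm over their backs; the gripper's body (76 mm by 178 mm) begins 60 mm behind the grasp point.
Start: joints at [-81.561, 28.281, 77.091, -0, 74.628, -5.472], TCP at [0.15, -0.607, 0.214] pointing down, gripper open.
Joint ranges: [-166.48, 166.48], [-47.26, 123.95], [12.59, 153.08], [-70.14, 250.14], [6.76, 159.57], [-176.63, 176.63]. Speed limits (degrees/s): [108.29, 108.29, 147.25, 172.46, 172.46, 172.46].

INTERFACE

Orientations are given as a 3x3 rotation matrix whose columns are the frame's x, y, z axes.
In Python, from rig import arm gives the robot as it stands. Calls block until the motion is done:
- arm.move_to(position, orientation): joint-space move of the TCP to a pose.
- arm.move_l(position, orientation=None, feed=0.15): straight line of the TCP; orientation=None keeps the orientation; feed is the mean speed in m/s.
- arm.move_joints(angles): joint-space move.
- arm.grip(opening): finger opening in m; the grip force is fixed at half the most; returns when the fingers have stopped.
- arm.sleep(seconds).
- arm.solve_ik(position, orientation): joint angles nearest the present ones, or None.
- arm.snapshot(name): name is "scene" or "top" or "wrist"; returns the picture (420x560x3 uint8, red, green, blue); there is no depth.
- arm.get_calibration(name): a dict with "intrinsics" (3x3 intrinsics, pixels), "cam_to_world" (4x4, takes a point from camera to world coordinates). Camera axes: x right, y down, z forward; pixel columns grow to the right and rows downward; lengths in m; the calibration is good to about 2 mm. A picture is of the moment at which its call begins: read the wrist's pose just before it. get_calibration takes no time and is no camera call; for the wrist camera it gives the pose at the moment of the call.
A pose or a line that the arm cannot do raises arm.Unreachable and nothing moves.
- arm.sign_off(): hands the job in; it is judged then, once.
Readings, each from a call of its own:
- arm.current_t(): time.
- arm.current_joint_positions(): joint angles.
- arm.current_dq(): joint speeds.
- arm.current_tau(): joint torques, N m.
- arm.current_ee_pos(): TCP position.
- arm.current_tool_rot(): TCP orientation.
- arm.current_force(): force on the tool from outside, world axes, zero at the start.
- arm.current_torque(): the same for the moment, N m.
- arm.current_width(): finger opening in m.
- arm.current_grasp_force(): force on a finger pad.
Only numpy, scipy, OpenCV 4.12 (cv2) and the standard library are available. Lean on these libraries where they do the work, as an engineer would, in place of code of your own. Each camera call takes 0.05 s, during which the arm holds its last target. There are 200 camera calls.

## Working session

There is one attempt and no reset: what is moved stays moved. The work goes in short steps, each a Python script; the robot and the scene stay as the last script left them, time stands still between calls to the robot, and variables do not carry over. Pictures are saved under pics/ and viewed, at most 10 in all, crops included, and the job is handed in when it is done.

```bash
mkdir -p pics; ls; python3 - <<'E'
from rig import arm
import cv2, numpy as np
for n in ("top","scene"):
    im=arm.snapshot(n); cv2.imwrite(f"pics/{n}0.png",im[:,:,::-1])
    c=arm.get_calibration(n); print(n,np.round(c["intrinsics"],1).tolist(),np.round(c["cam_to_world"],3).tolist())
print(arm.grip_depth,arm.current_t(),arm.current_tool_rot())
E
```

```text
pics
top [[472.0, 0.0, 272.0], [0.0, 472.0, 215.0], [0.0, 0.0, 1.0]] [[-0.016, -0.994, 0.105, 0.389], [-1.0, 0.016, 0.006, 0.003], [-0.007, -0.105, -0.994, 1.44], [0.0, 0.0, 0.0, 1.0]]
scene [[386.3, 0.0, 275.9], [0.0, 386.3, 216.9], [0.0, 0.0, 1.0]] [[0.356, 0.646, -0.675, 1.153], [0.934, -0.245, 0.259, -0.255], [0.002, -0.723, -0.69, 0.665], [0.0, 0.0, 0.0, 1.0]]
0.0188 0.1 [[ 9.70666979e-01  2.40427927e-01 -1.68657383e-04]
 [ 2.40427968e-01 -9.70666393e-01  1.07031522e-03]
 [ 9.36236167e-05 -1.07946959e-03 -9.99999413e-01]]
```

View pics/top0.png

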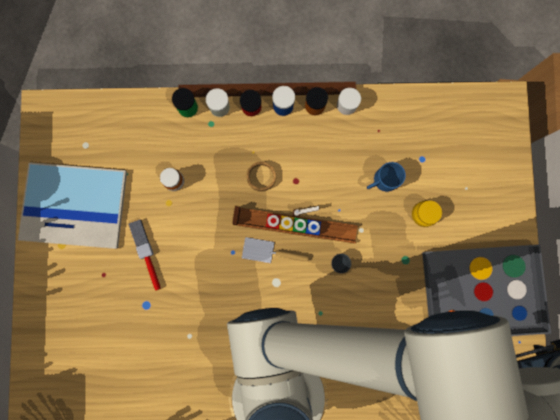

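View pics/scene0.png

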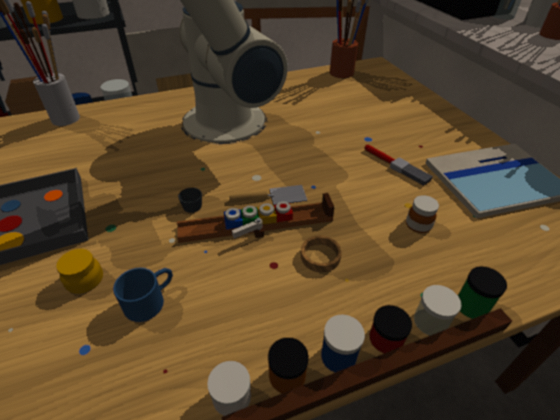

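Top view: the row runs red (273,221), yellow, green, blue (314,227). The stop is near (238,214) and the open end near (359,231). The bar goes from its hinge at about (296,212) to its tip at about (319,207), so it is swung outward. The tin (341,263) and the spatula (260–310, 250) are on the robot side. I'll get a coarse fix and then a close wrist view.

```bash
cat > h.py <<'E'
import numpy as np, cv2
from rig import arm
def ray(cal,uv,z):
    K,T=cal["intrinsics"],cal["cam_to_world"]
    d=T[:3,:3]@np.linalg.inv(K)@np.array([uv[0],uv[1],1.0])
    return T[:3,3]+d*(z-T[2,3])/d[2]
def proj(cal,p):
    K,T=cal["intrinsics"],cal["cam_to_world"]
    q=K@(T[:3,:3].T@(np.asarray(p)-T[:3,3])); return q[:2]/q[2]
def rot(yaw):  # tool down, tool x axis at world angle yaw
    c,s=np.cos(yaw),np.sin(yaw); return np.array([[c,s,0],[s,-c,0],[0,0,-1.0]])
E
python3 - <<'E'
from h import *
c=arm.get_calibration("top")
for n,uv,z in [("red",(273,221),.048),("blue",(314,227),.048),("stop",(238,214),.048),("end",(359,231),.018),("hinge",(296,212),.045),("tip",(319,207),.044),("tin",(341,263),.04),("mug",(390,177),.07),("tape",(262,176),.024),("tub",(427,212),.06)]:
    print(n,ray(c,uv,z).round(3))
w=arm.get_calibration("wrist"); T=np.eye(4);T[:3,:3]=arm.current_tool_rot();T[:3,3]=arm.current_ee_pos()
print("cam in tool",(np.linalg.inv(T)@w["cam_to_world"]).round(3).tolist(),w["intrinsics"].round(1).tolist())
for y in (0,-90,90):
  for p in ([.52,-.05,.35],[.45,-.05,.35]): print(y,p,arm.solve_ik(p,rot(np.radians(y))))
E
```

```text
red [0.518 0.008 0.048]
blue [ 0.498 -0.113  0.048]
stop [0.541 0.112 0.048]
end [ 0.487 -0.25   0.018]
hinge [ 0.544 -0.06   0.045]
tip [ 0.558 -0.129  0.044]
tin [ 0.391 -0.19   0.04 ]
mug [ 0.64  -0.338  0.07 ]
tape [0.659 0.04  0.024]
tub [ 0.536 -0.444  0.06 ]
cam in tool [[-0.0, -0.972, -0.234, 0.065], [1.0, -0.0, -0.001, 0.0], [0.001, -0.234, 0.972, -0.17], [0.0, 0.0, 0.0, 1.0]] [[321.7, 0.0, 278.8], [0.0, 321.7, 202.7], [0.0, 0.0, 1.0]]
0 [0.52, -0.05, 0.35] [-1.20434182e+01  1.35606873e+01  7.88705826e+01 -2.54444375e-14
  8.75687301e+01  7.79565818e+01]
0 [0.45, -0.05, 0.35] [-1.39042388e+01  7.14584384e+00  8.71101808e+01 -2.54444375e-14
  8.57439754e+01  7.60957612e+01]
-90 [0.52, -0.05, 0.35] [-1.20434182e+01  1.35606873e+01  7.88705826e+01 -2.54444375e-14
  8.75687301e+01  1.67956582e+02]
-90 [0.45, -0.05, 0.35] [-1.39042388e+01  7.14584384e+00  8.71101808e+01 -2.54444375e-14
  8.57439754e+01  1.66095761e+02]
90 [0.52, -0.05, 0.35] [-1.20434182e+01  1.35606873e+01  7.88705826e+01 -2.54444375e-14
  8.75687301e+01 -1.20434182e+01]
90 [0.45, -0.05, 0.35] [-1.39042388e+01  7.14584384e+00  8.71101808e+01 -2.54444375e-14
  8.57439754e+01 -1.39042388e+01]
```

```bash
python3 - <<'E'
from h import *
arm.grip(0.0)
arm.move_to([0.40,-0.07,0.17],rot(-0.16))
arm.sleep(0.3)
im=arm.snapshot("wrist"); c=arm.get_calibration("wrist")
cv2.imwrite("pics/w1.png",im[:,:,::-1]); np.savez("w1.npz",im=im,**c)
print(arm.current_t(),arm.current_width(),arm.current_force().round(2))
cr=im[60:260,40:520] ; cv2.imwrite("pics/w1c.png",cv2.resize(im,(784,588),interpolation=cv2.INTER_CUBIC)[:,:,::-1])
E
```

```text
3.9417 0.0006412595055448296 [-0.14 -0.15 -0.59]
```

View pics/w1c.png

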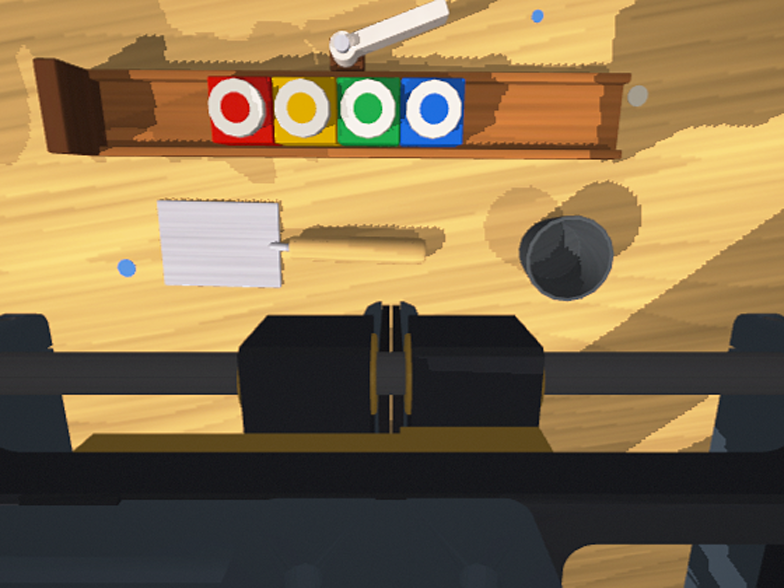

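Wrist view (784 px wide): the stop's face is near (100,110) and the open end near (620,115). The lids are red (236,107), yellow (302,108), green (368,108) and blue (435,107). The hinge pin is at (343,43) and the bar tip at (446,10). Now I'll measure these precisely.

```bash
cat > meas.py <<'E'
from h import *
def lids(im,c):
    hsv=cv2.cvtColor(im,cv2.COLOR_RGB2HSV)
    white=((hsv[...,1]<60)&(hsv[...,2]>120)).astype(np.uint8)
    cn,hi=cv2.findContours(white,cv2.RETR_CCOMP,cv2.CHAIN_APPROX_NONE)
    out=[]
    for k,(q,h) in enumerate(zip(cn,hi[0])):
        if h[3]>=0 and 60<cv2.contourArea(q)<2500:
            (u,v),(a,b),_=cv2.fitEllipse(q)
            if a/b>0.7: out.append(((u,v),(a,b)))
    return out,white
E
python3 - <<'E'
from meas import *
d=np.load("w1.npz"); im=d["im"]; c={k:d[k] for k in d if k!="im"}
L,w=lids(im,c)
P=[]
for uv,ab in sorted(L):
    p=ray(c,uv,.048); P.append(p); print("lid",np.round(uv,1),np.round(ab,1),p.round(4))
# gate
m=w.copy(); m[50:]=0
cn,_=cv2.findContours(m,cv2.RETR_EXTERNAL,cv2.CHAIN_APPROX_NONE)
for q in cn:
    if cv2.contourArea(q)>300:
        r=cv2.minAreaRect(q); b=cv2.boxPoints(r); print("rect",np.round(r[0],1),np.round(r[1],1)); print([ray(c,x,.044).round(4).tolist() for x in b])
for n,uv,z in [("pin",(343/1.4,42/1.4),.05),("tip",(446/1.4,10/1.4),.044),("stopTopCorners+x",(74/1.4,58/1.4),.048),("end +x outer top",(631/1.4,74/1.4),.018),("end -x outer",(621/1.4,152/1.4),.018),("-x inner wall L",(104/1.4,148/1.4),.018),("blue edge bot R",(465/1.4,145/1.4),.038),("blue top R",(465/1.4,78/1.4),.038)]:
    print(n,ray(c,uv,z).round(4))
E
```

```text
lid [167.2  76. ] [22.2 24.5] [0.5196 0.0069 0.048 ]
lid [214.7  76.5] [22.5 23.8] [ 0.5128 -0.033   0.048 ]
lid [262.4  76.8] [21.5 23.4] [ 0.5061 -0.0732  0.048 ]
lid [309.7  77.2] [21.5 23.6] [ 0.4993 -0.1131  0.048 ]
rect [277.5  20. ] [25.7 88.8]
[[0.5496, -0.0546, 0.044], [0.5657, -0.1251, 0.044], [0.5473, -0.1315, 0.044], [0.5304, -0.06, 0.044]]
pin [ 0.5437 -0.0654  0.05  ]
tip [ 0.5525 -0.1283  0.044 ]
stopTopCorners+x [0.5614 0.0947 0.048 ]
end +x outer top [ 0.503  -0.2482  0.018 ]
end -x outer [ 0.4541 -0.2396  0.018 ]
-x inner wall L [0.5135 0.1106 0.018 ]
blue edge bot R [ 0.4751 -0.131   0.038 ]
blue top R [ 0.5148 -0.1359  0.038 ]
```

The fit is consistent. Lid pitch is 40.4 mm, yaw is about −0.168, and the rack origin from the hinge is (0.5117,−0.0387). In the rack frame the lid line then sits at x≈0 and the open end at y≈−208. The rear face of the row is at y≈−95. Next is the push.

```bash
cat > fr.py <<'E'
from meas import *
YAW=-0.168; O=np.array([0.5117,-0.0387,0.])
R=np.array([[np.cos(YAW),-np.sin(YAW),0],[np.sin(YAW),np.cos(YAW),0],[0,0,1]])
W=lambda x,y,z: O+R@np.array([x,y,z])
def loc(): 
    p=R.T@(arm.current_ee_pos()-O); return p
def f(): return R.T@arm.current_force()
E
python3 - <<'E'
from fr import *
arm.move_to(W(0,-140,120)/1 if 0 else W(0,-.140,.10),rot(YAW))
arm.move_l(W(0,-.140,.022),feed=.1)
f0=f(); print("f0",f0.round(2),arm.current_t())
arm.move_l(W(0,-.100,.022),feed=.08); print((f()-f0).round(1))
arm.move_l(W(0,-.034,.022),feed=.06); print((f()-f0).round(1),arm.current_t())
y=-.034
while y<-.012:
    y+=.0015; arm.move_l(W(0,y,.022),feed=.03); g=f()-f0
    print(round(y*1e3,1),(loc()*1e3).round(1),g.round(1),round(arm.current_t(),2))
    if abs(g[1])>14: break
E
```

```text
f0 [ 0.41 -0.25  0.34] 5.5417
[-0.5  0.6 -0.6]
[-0.4 -0.2  0.1] 7.4417
-32.5 [  0.1 -32.6  22. ] [-0.7 -1.8  0.1] 7.69
-31.0 [  0. -31.  22.] [-0.6 -1.2 -0. ] 7.94
-29.5 [  0.  -29.4  22. ] [-0.5 -0.5 -0.1] 8.19
-28.0 [  0.  -27.9  22. ] [-0.6 -0.5  0.4] 8.44
-26.5 [ -0.  -26.4  22. ] [ 0.3  0.1 -0.4] 8.69
-25.0 [ -0.1 -24.9  22. ] [ 0.6 -1.  -0. ] 8.94
-23.5 [ -0.  -23.4  22. ] [-1.  -0.   0.2] 9.19
-22.0 [ -0.  -21.9  22. ] [-0.6 -1.  -0.3] 9.44
-20.5 [ -0.  -20.4  22. ] [-0.1  0.4 -0.4] 9.69
-19.0 [ -0.  -18.9  22. ] [-1.5 -1.6 -0.7] 9.94
-17.5 [  0.2 -18.6  22.1] [ -1.8 -16.7   0.2] 10.19
```

The force jumped at y=−18.8, which fits the row hitting the stop if the fingertip is about 9 mm thick on that side. I'll back off and check with a picture.

```bash
python3 - <<'E'
from fr import *
arm.move_l(W(0,-.050,.022),feed=.1)
arm.move_l(W(0,-.060,.10),feed=.15)
arm.move_to([0.40,-0.07,0.17],rot(-0.16)); arm.sleep(.3)
im=arm.snapshot("wrist"); c=arm.get_calibration("wrist"); np.savez("w2.npz",im=im,**c)
L,w=lids(im,c)
for uv,ab in sorted(L):
    if 60<uv[1]<100: print("lid",(1e3*R.T@(ray(c,uv,.048)-O)).round(1))
m=w.copy(); m[52:]=0
cn,_=cv2.findContours(m,cv2.RETR_EXTERNAL,cv2.CHAIN_APPROX_NONE)
for q in cn:
    if cv2.contourArea(q)>300:
        for b in cv2.boxPoints(cv2.minAreaRect(q)): print("gate",(1e3*R.T@(ray(c,b,.044)-O)).round(1))
print(arm.current_t())
cv2.imwrite("pics/w2.png",cv2.resize(im[:230],(784,322),interpolation=cv2.INTER_CUBIC)[:,:,::-1])
E
```

```text
lid [1.000e-01 1.315e+02 4.800e+01]
lid [ 0.1 91.4 48. ]
lid [ 0.1 51.2 48. ]
lid [ 0.2 11.3 48. ]
gate [39.9 -9.2 44. ]
gate [ 67.7 -76.2  44. ]
gate [ 50.7 -85.5  44. ]
gate [ 22.  -17.7  44. ]
12.2667
```

View pics/w2.png

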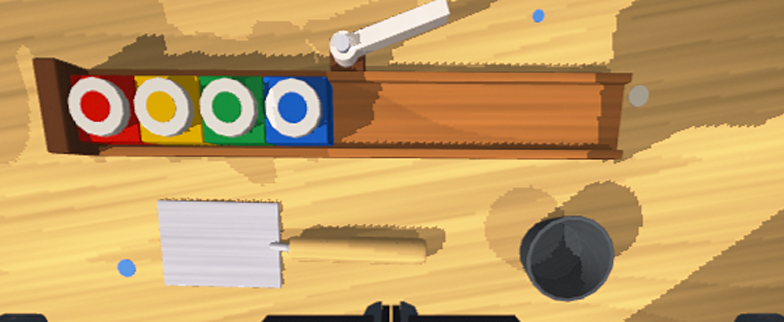

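The pots are home: lids at y=131, 91, 51 and 11, all at x≈0. The bar is at about −0.37 rad. Now I'll sweep it shut with the fingertip, turning the tool with the bar.

```bash
python3 - <<'E'
from fr import *
def pose(th,off,z=.024,r=.050):
    p=np.array([.036,-.021])+r*np.array([-np.sin(th),-np.cos(th)])+off*np.array([np.cos(th),-np.sin(th)])
    return W(p[0],p[1],z),rot(YAW+np.pi/2-th)
th0=-0.37
arm.move_to(*pose(th0,.038,z=.11))
arm.move_l(*pose(th0,.038),feed=.12)
f0=arm.current_force(); print(arm.current_t(),f0.round(1))
arm.move_l(*pose(th0,.017),feed=.08); print((arm.current_force()-f0).round(1))
for th in np.linspace(th0,1.42,13)[1:]:
    arm.move_l(*pose(th,.014),feed=.07); g=arm.current_force()-f0
    print(round(th,2),g.round(1),round(arm.current_t(),2))
    if np.linalg.norm(g)>15: print("stop"); raise SystemExit
arm.move_l(*pose(1.571,.020),feed=.07)
off=.020
while off>.008:
    off-=.001; arm.move_l(*pose(1.571,off),feed=.03); g=R.T@(arm.current_force()-f0)
    print(round(off*1e3,1),g.round(1),round(arm.current_t(),2))
    if abs(g[1])>9: break
E
```

```text
14.85 [-0.6  0.7  0.2]
[ 0.4 -0.4 -0.3]
-0.22 [ 0.3 -0.3  0.2] 15.56
-0.07 [ 0.5 -1.3 -0.2] 15.86
0.08 [ 1.6 -0.5 -1.5] 16.16
0.23 [ 1.4 -0.2  0.5] 16.46
0.38 [-0.1 -1.2  0.6] 16.76
0.52 [ 1.1 -1.4 -0.2] 17.06
0.67 [ 1.  -0.4 -0.3] 17.36
0.82 [ 0.8 -1.6 -0. ] 17.66
0.97 [ 0.2 -0.5 -0.9] 17.96
1.12 [ 1.1 -1.   0.4] 18.26
1.27 [ 1.  -1.3 -0.3] 18.56
1.42 [ 0.1 -0.8  0.5] 18.86
19.0 [ 0.5 -1.1  0.1] 19.41
18.0 [ 0.3 -1.4  0.6] 19.66
17.0 [-0.4 -0.9  0. ] 19.91
16.0 [ 0.3 -1.3  0.2] 20.16
15.0 [ 0.8 -0.9  0.3] 20.41
14.0 [ 0.7 -4.2  0.3] 20.66
13.0 [ -1.5 -13.6  -0.3] 20.91
```

The bar met its stop at an offset of about 14 mm, as predicted. I'll hold briefly, back away and check.

```bash
python3 - <<'E'
from fr import *
arm.sleep(.3)
p=loc()
arm.move_l(W(p[0],p[1]-.035,.024),feed=.1)
arm.move_l(W(p[0],p[1]-.035,.11),feed=.15)
arm.move_to([0.40,-0.07,0.17],rot(-0.16)); arm.sleep(.3)
im=arm.snapshot("wrist"); c=arm.get_calibration("wrist")
L,w=lids(im,c)
for uv,ab in sorted(L):
    if 60<uv[1]<100: print("lid",(1e3*R.T@(ray(c,uv,.048)-O)).round(1))
print(arm.current_t(),arm.current_force().round(1))
for n,q in [("hinge",(.036,-.021)),("tip",(-.030,-.021))]: print(n,(proj(c,W(*q,.044))*1.4).round(0))
cv2.imwrite("pics/w3.png",cv2.resize(im[:230],(784,322),interpolation=cv2.INTER_CUBIC)[:,:,::-1])
E
```

```text
lid [1.000e-01 1.314e+02 4.800e+01]
lid [ 0.1 91.4 48. ]
lid [ 0.1 51.3 48. ]
lid [ 0.2 11.3 48. ]
23.3083 [-0.5  0.2  0.1]
hinge [344.  45.]
tip [346. 159.]
```

View pics/w3.png

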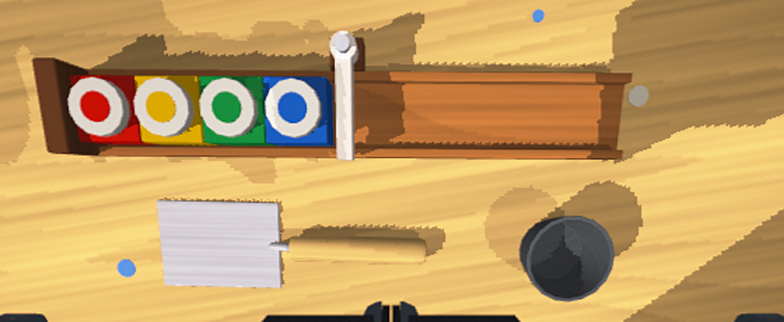

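The bar runs from (343,43) to (346,159), matching the predicted shut position of (344,45) to (346,159). The pots are still home and the bystanders haven't moved.

```bash
python3 -c "
from rig import arm
print(arm.sign_off())"
```

```text
the job is handed in; nothing more can be done
None
```

I handed the job in at about 23 s of robot time; no verdict came back, but the last picture showed all four pots closed up against the end stop, the turn-bar shut square behind them, and the spatula and tin beside the rack where they were.

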